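Dock the slide cassette and latch it in

ROBOT

A 6-joint arm with a two-finger parallel gripper is mounted at the origin on the work surface. World frame = base frame: x ahead of the robot, y to its left, z up, the work surface at z = 0. Lengths are in m, angles in rad, forces in N, time in s.
With the tool pointing down it reaches from about 0.325 to 0.85 m from the base axis. Payload 15.5 kg.
Tool frame: the origin (TCP) lies at the very end of the fingers, on their centre line; the grasp point (between the pads) lies 19 mm behind it; z points along the fingers, y is the line along which they close (so a half turn about z gives the same grasp; the last joint's range is limited). The gripper opens to 91 mm and grips with 3 to 60 N. Pads are 32 mm wide; open, the fingers measure 118 mm over their backs; the gripper's body (76 mm by 178 mm) begins 60 mm behind the grasp point.
Start: joints at [1.117, 0.494, 1.345, -0, 1.302, -0.096], TCP at [0.219, 0.585, 0.214] pointing down, gripper open.
Joint ranges: [-2.91, 2.91], [-0.82, 2.16], [0.22, 2.67], [-1.22, 4.37], [0.12, 2.79], [-3.08, 3.08]. Speed limits (rad/s): [1.89, 1.89, 2.57, 3.01, 3.01, 3.01].

INTERFACE

Orientations are given as [roll, pitch, yaw] about the fixed x, y, z axes, in that order (R = Rz(yaw) Ry(pitch) Rx(roll)).
In Python, from station import * gives the robot as it stands.
- The arm moves only by the shell command python3 -m crank 'ROWS' [OPENING] [FORCE]. ROWS is a JSON object of lists of equal length, an entry for each row: "travel": the shift along the world's x, y, z in units of 1000 mm (1.0 is 1000 mm), a list of three; "dr": the turn, a rotation vector about the world's x, y, z in units of 90 degrees (1.0 is 90 degrees), a list of three. In form: {"travel": [[tx, ty, tz], ...], "dr": [[rx, ry, rz], ...]}. A call has 1 to 5 rows; each row is the pose to reach, as a shift and turn from the pose commanded when the call began; what a row does not reach only later rows make up. A row lasts 1/12 s, in which the tool goes at most 41.7 mm and 7.16 degrees, less where a joint would pass 70% of its speed; a pose out of reach is approached as far as the arm can. A call with a number of a shift or a turn outside -1 to 1 is refused whole. A call with a gripper value outside its range is refused whole. OPENING is the opening, from 0 (shut) to 1 (fully open), set as the call begins (- or left out, the last holds). The fingers move at their own pace and stop on an object; FORCE is the grip in N (left out, the last holds). Time passes only in rows, so rows that repeat a pose let the fingers close. It gives the time, the measured TCP pose, the force, the opening and the grip force at its end, in the units of the state.
- sense(): the state, without advancing time (a new reading comes with each control period).
- camera(name): name is "scene" or "top" or "wrist"; returns a dict with "image" (480x640x3 uint8, blue, green, red), "mtx" (3x3 intrinsics, pixels), "position" and "rotation" of the camera in the world. Camera axes: x right, y down, z forward; pixel columns grow to the right and rows downward; lengths in m; the calibration is good to about 2 mm. A picture is of the moment at which its call begins. There is no depth.
- finish_job(): hands the job in; it is judged then, once.
The state is a dict: "time_s": time; "joint_pos": joint angles; "joint_velocities": joint speeds; "joint_efforts": joint torques, N m; "tcp_pos": TCP position; "tcp_rot": TCP orientation; "contact_force": force on the tool from outside, world axes, zero at the start; "wrist_torque": the same for the moment, N m; "opening": opening from 0.0 (shut) to 1.0 (fully open); "finger_force": force on a finger pad.
Only numpy, scipy, OpenCV 4.12 (cv2) and the standard library are available. Lean on these libraries where they do the work, as an engineer would, in place of code of your own. Each camera call takes 0.05 s, during which the arm holds its last target. There are 200 camera calls.

TASK

Slide the slide cassette (the grey case with the rib on its lid) along the bench, without lifting it, into the bay of the scanner dock until it is fully home against the stop. Then swing the dock's latch bar down across the mouth until it rests in its catch, and leave the other things on the bench where they are.

Things in the scene. Friction and masses are not known exactly. Their poses are not given: they have to be found in the camera images.
- dock: Scanner dock, fixed. Origin: on the bench, middle of the bay's mouth; +x runs into the bay, +y left, z up. The bay's floor is the bench: aluminium side walls 25 mm high, inner faces at y = +-33 mm for x = 20 to 101 mm, flared to y = +-47 mm at x = -20. At x = -12 to 12 mm stand two dark steel posts 40 mm high: latch hinge at y = 50 to 66, catch at y = -66 to -50.
- home (a point): Where the cassette's origin comes to be when fully home: on the bench at dock (56, 0, 0) mm. The stop is the front face of the white housing (60 mm high) at dock x = 101 mm.
- guard_edge (a point): Middle of the front edge of the clear dust guard over the bay, at dock (-29, 0, 187) mm. The guard, 5 mm thick with a 9 mm aluminium strip at this edge, spans dock x = -29 to 175, y = -120 to 120, z = 183 to 192 mm, on two round posts at x = 155. A tool working at the mouth must come in under this edge, tilted.
- cassette: Slide cassette, closed grey plastic case 90 (its x) x 62 (y) x 36 mm high, 0.18 to 0.35 kg, on top a rib 50 x 8 mm, 10 mm high, along x with glass slide edges beside it. Loose on the bench. Origin: centre of its underside. Home: an end face on the stop, its x axis along the dock's x, either way round.
- latch (a joint): Angle of the latch, a steel bar hinged on the left (+y) post of the mouth about an axis along the dock's x. 0 = closed: level across the mouth, its end in the catch (dead stop); 1.57 = upright; 2.3 = leaning out to the left, the other stop. Starts at 1.5 to 2.1. Stiff, no spring: stays where it is left; 1 to 2 N at mid-length moves it.
- latch_hinge (a point): The latch's hinge axis, at dock (0, 58, 30) mm. The bar is 126 mm long from here, 12 mm wide (dock x, -6 to 6 mm), 6 mm thick; closed, its upper face is 33 mm above the bench (38 at the thick end); upright, its top is 156 mm above it. Closed, it passes 5 mm in front of the docked cassette.
- latch_mid (a point): Point on the latch bar's centreline, 60 mm from its hinge; moves with the bar.
- catch (a point): Where the bar's centreline rests in the catch, at dock (0, -58, 30) mm: a forked saddle, prongs 16 mm apart along dock x and 40 mm high, open upward.
- slide_box: Bystander: flat square grey slide box 78 x 78 x 30 mm with a black seam, no rib. Origin: centre of underside. It and the cassette may stand on either side.
- oil_bottle: Bystander: amber bottle, 44 mm across, 100 mm high. Origin: centre of underside.
- pen_cup: Bystander: blue square pen cup 70 x 70 x 90 mm, pens up to 144 mm. Origin: centre of underside.
- tip_rack: Bystander: pipette-tip box 115 x 80 x 52 mm. Origin: centre of underside.
- jar: Bystander: open glass jar, 60 mm across, 85 mm high. Origin: centre of underside.
- marker: Bystander: white marker pen 125 x 13 x 13 mm, lying. Origin: centre of underside.
- mouse: Bystander: black computer mouse 100 x 58 x 32 mm. Origin: centre of underside.
Not all that is in view belongs to the job. What is shaped like the cassette but red is not meant.

How it is judged:
By the outcome, as a careful person would: the job done as asked, in the order asked, and still so for the second after the job is handed in, with the robot touching nothing.
It also fails if it takes over 70 s, if anything falls off the work surface, if the arm or the gripper's body presses on something with over 40 N, if the wrist force passes 120 N, or if a joint passes its speed limit or range.

## Working session

There is one attempt and no reset: what is moved stays moved. The work goes in short steps, Python scripts to look and compute and a shell command to move; the robot and the scene stay as the last step left them, time stands still between calls to the robot, and variables do not carry over. Pictures are saved under pics/ and viewed, at most 10 in all, crops included, and the job is handed in when it is done.

```bash
mkdir -p pics; python3 - <<'E'
from station import *
import cv2
for n in("scene","top"):
    c=camera(n);cv2.imwrite(f"pics/{n}0.png",c["image"]);print(n,c["mtx"].tolist(),c["position"],c["rotation"])
s=sense();print(s["time_s"],s["tcp_pos"],s["tcp_rot"],s["contact_force"])
E
```

```text
scene [[603.4562805548957, 0.0, 322.5430582432588], [0.0, 603.4562805548957, 243.7766156911047], [0.0, 0.0, 1.0]] [ 0.04976859 -0.19545768  1.74940648] [-2.82081306  0.00849908 -1.17570256]
top [[587.6728002557226, 0.0, 319.54087336277826], [0.0, 587.6728002557226, 235.52769280479035], [0.0, 0.0, 1.0]] [0.39955951 0.00642117 1.40106558] [-3.02904433  0.00871309 -1.54926157]
0.1 [0.21932449 0.5848752  0.21340642] [-3.14050146e+00 -9.68221489e-05  2.78280099e+00] [-0.35094404 -1.07976426 -0.27662283]
```

View pics/scene0.png

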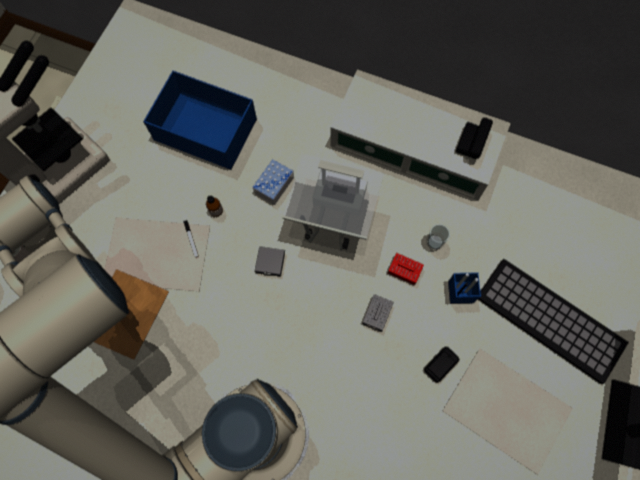

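View pics/top0.png

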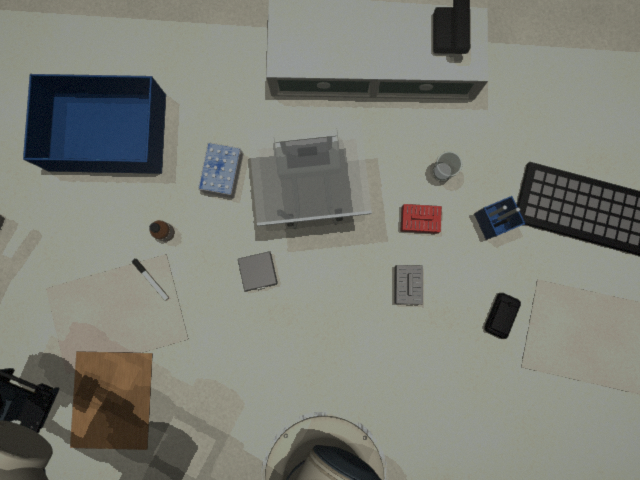

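The scene picture shows the dock near (330,215), the cassette at (377,313) and the red decoy at (405,268). In the top picture, the dock mouth is near (312,218), the cassette at (408,285), the decoy at (421,218) and the slide box at (258,271). Next I'll enlarge the dock and the cassette.

```bash
python3 - <<'E'
import cv2
a=cv2.imread("pics/top0.png")[125:310,240:450]
cv2.imwrite("pics/t1.png",cv2.resize(a,None,fx=3.2,fy=3.2,interpolation=cv2.INTER_CUBIC)) 
a=cv2.imread("pics/scene0.png")[150:340,270:430]
a=cv2.resize(a,None,fx=3.1,fy=3.1,interpolation=cv2.INTER_CUBIC)
cv2.imwrite("pics/s1.png",a)
E
```

```text
(no output)
```

View pics/t1.png

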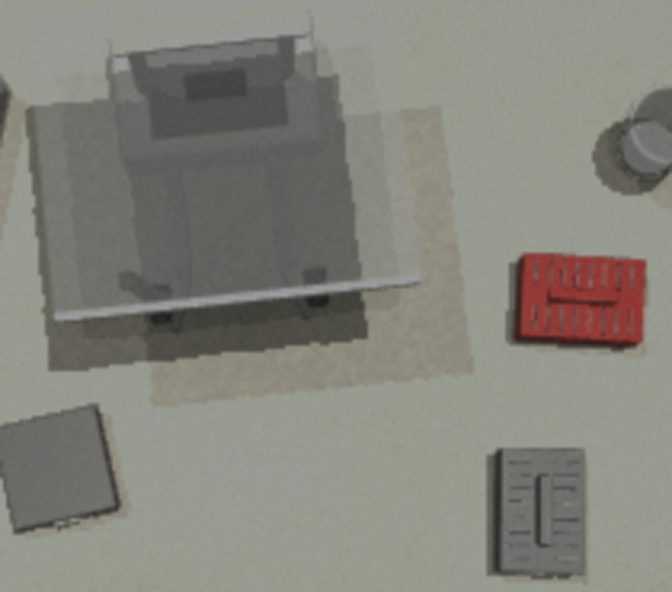

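View pics/s1.png

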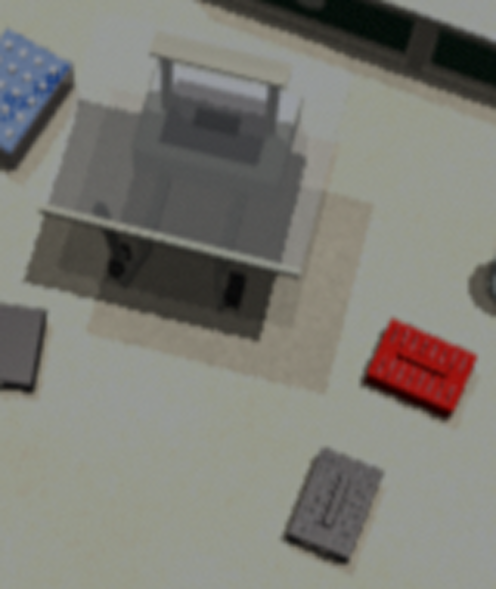

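Top crop: guard strip ends at (55,317) and (420,281); catch post top near (317,288) and hinge post near (160,313), with the latch leaning out to the upper left at (125,280). The cassette's lid corners are at (500,449), (584,449), (584,575) and (500,575), and the rib runs (544,474) to (544,546). Scene crop: strip ends (43,210) and (300,271); hinge post (118,262), catch post (235,289).

```bash
cat > h.py <<'E'
import numpy as np
from scipy.spatial.transform import Rotation as R
C={"scene":(603.456,322.543,243.777,[0.04976859,-0.19545768,1.74940648],[-2.82081306,0.00849908,-1.17570256]),
"top":(587.673,319.541,235.528,[0.39955951,0.00642117,1.40106558],[-3.02904433,0.00871309,-1.54926157])}
def px(n,u,v,z):
    f,cx,cy,p,r=C[n]; d=R.from_euler("xyz",r).apply([(u-cx)/f,(v-cy)/f,1.]); p=np.array(p)
    return p+d*(z-p[2])/d[2]
def pr(n,P):
    f,cx,cy,p,r=C[n]; q=R.from_euler("xyz",r).inv().apply(np.array(P)-p); return f*q[:2]/q[2]+[cx,cy]
t=lambda u,v,z:px("top",u/3.2+240,v/3.2+125,z)
s=lambda u,v,z:px("scene",u/3.1+270,v/3.1+150,z)
E
python3 - <<'E'
from h import *
np.set_printoptions(precision=4,suppress=True)
def rep(n,a,b): print(n,a,b,"mid",(a+b)/2,"len",np.hypot(*(a-b)[:2]),"ang",np.degrees(np.arctan2(*(a-b)[1::-1])))
for f,L,Rr in((t,(55,317),(420,281)),(s,(43,210),(300,271))): rep("guard",f(*L,.192),f(*Rr,.192))
print("posts",t(160,313,.04),t(317,288,.04),s(118,262,.04),s(235,289,.04))
rep("rib",t(544,474,.046),t(544,546,.046))
c=[t(*q,.036) for q in((500,449),(584,449),(584,575),(500,575))]
print(np.array(c),"ctr",np.mean(c,0)); print("scene ctr",s(334,503,.041))
rep("housing front", t(125,160,.06),t(322,140,.06))
g=[t(*q,.036) for q in((520,256),(645,262),(642,346),(518,340))];print("red",np.mean(g,0))
E
```

```text
guard [0.5573 0.1499 0.192 ] [ 0.5857 -0.0865  0.192 ] mid [0.5715 0.0317 0.192 ] len 0.23811760110193214 ang 96.85034851912712
guard [0.5514 0.1437 0.192 ] [ 0.5853 -0.0885  0.192 ] mid [0.5683 0.0276 0.192 ] len 0.23471681272595948 ang 98.30281636275038
posts [0.5816 0.0913 0.04  ] [ 0.6024 -0.023   0.04  ] [0.5788 0.088  0.04  ] [ 0.5965 -0.0269  0.04  ]
rib [ 0.4697 -0.1884  0.046 ] [ 0.4182 -0.1887  0.046 ] mid [ 0.4439 -0.1886  0.046 ] len 0.051510875253429796 ang 0.2447161361340503
[[ 0.4876 -0.1579  0.036 ]
 [ 0.4889 -0.2188  0.036 ]
 [ 0.3981 -0.2189  0.036 ]
 [ 0.3968 -0.1586  0.036 ]] ctr [ 0.4429 -0.1886  0.036 ]
scene ctr [ 0.4374 -0.1899  0.041 ]
housing front [0.6905 0.1185 0.06  ] [ 0.7081 -0.0243  0.06  ] mid [0.6993 0.0471 0.06  ] len 0.14389260131139173 ang 97.02860852457188
red [ 0.5973 -0.2165  0.036 ]
```

The measurements agree on the dock origin at about (0.598, 0.0345) with yaw 7°. The guard edge, the housing front and the posts all give this. The cassette is at (0.443, -0.1885) with yaw about 0.25°, and its lid measures 91 x 61 mm as specified.

The plan has three steps:
1. Grip the rib and slide the cassette to just in front of the mouth.
2. Push it home with the tool tilted.
3. Sweep the latch down.

```bash
cat > go.py <<'E'
# usage: go.py w|d x y z tilt_deg yaw_deg : shift/turn left to a target tool pose (d: dock frame, mm)
import sys; from h import *; from station import *
np.set_printoptions(precision=4,suppress=True)
O=np.array([.598,.0345,0]); Y=7.
fr=sys.argv[1]; a=list(map(float,sys.argv[2:])); p=np.array(a[:3])/1000; yaw=a[4]
if fr=="d": p=O+R.from_euler("z",Y,degrees=True).apply(p); yaw+=Y
s=sense(); cur=R.from_euler("xyz",s["tcp_rot"])
tgt=R.from_euler("z",yaw,degrees=True)*R.from_euler("y",-a[3],degrees=True)*R.from_euler("xyz",[np.pi,0,np.pi])
print("travel",p-s["tcp_pos"],"dr",(tgt*cur.inv()).as_rotvec()/(np.pi/2),"t",s["time_s"])
E
python3 go.py w 443 -188.5 120 0 0.25
python3 -m crank '{"travel":[[0.224,-0.773,0],[0.224,-0.773,0],[0.224,-0.773,0],[0.224,-0.773,0],[0.224,-0.773,0]],"dr":[[0,0,0.232],[0,0,0.232],[0,0,0.232],[0,0,0.232],[0,0,0.232]]}' 0.5
python3 go.py w 443 -188.5 120 0 0.25
```

```text
travel [ 0.2237 -0.7734 -0.0934] dr [ 0.0007 -0.0002  0.2312] t 0.1
time_s: 0.52
tcp_pos: [0.2771, 0.3836, 0.2137]
tcp_rot: [-3.141, -0.0, -3.134]
contact_force: [2.0, 0.3, -0.8]
opening: 0.666
finger_force: 0.0
travel [ 0.1659 -0.5721 -0.0937] dr [ 0.0003 -0.0002 -0.0018] t 0.5167
```

```bash

python3 -m crank '{"travel":[[0.166,-0.572,0],[0.166,-0.572,0],[0.166,-0.572,0],[0.166,-0.572,0],[0.166,-0.572,0]],"dr":[[0,0,0],[0,0,0],[0,0,0],[0,0,0],[0,0,0]]}'
python3 -m crank '{"travel":[[0.108,-0.372,-0.03],[0.108,-0.372,-0.03],[0.108,-0.372,-0.03],[0.108,-0.372,-0.03],[0.108,-0.372,-0.03]],"dr":[[0,0,0],[0,0,0],[0,0,0],[0,0,0],[0,0,0]]}'
python3 -m crank '{"travel":[[0.05,-0.172,-0.07],[0.05,-0.172,-0.07],[0.05,-0.172,-0.07],[0.05,-0.172,-0.07],[0.05,-0.172,-0.07]],"dr":[[0,0,0],[0,0,0],[0,0,0],[0,0,0],[0,0,0]]}'
python3 go.py w 443 -188.5 120 0 0.25
python3 - <<'E'
from station import *;import cv2
c=camera("wrist");cv2.imwrite("pics/w1.png",c["image"]);print(c["mtx"].tolist(),c["position"],c["rotation"])
E
```

```text
time_s: 0.93
tcp_pos: [0.3352, 0.1836, 0.2139]
tcp_rot: [-3.142, 0.0, -3.135]
contact_force: [2.5, 0.5, -0.3]
opening: 0.501
finger_force: 0.0
time_s: 1.35
tcp_pos: [0.393, -0.0154, 0.1978]
tcp_rot: [3.142, 0.0, -3.136]
contact_force: [1.6, 0.8, 0.7]
opening: 0.502
finger_force: 0.0
time_s: 1.77
tcp_pos: [0.4435, -0.1887, 0.1264]
tcp_rot: [-3.141, -0.0, -3.137]
contact_force: [0.0, 1.0, 0.0]
opening: 0.497
finger_force: 0.0
travel [-0.0005  0.0002 -0.0064] dr [ 0.0002 -0.0002  0.0002] t 1.7667
[[388.3777464429491, 0.0, 317.93762924069887], [0.0, 388.3777464429491, 240.99558370804982], [0.0, 0.0, 1.0]] [ 0.37447992 -0.18880109  0.29577728] [2.89709513e+00 4.15740963e-04 1.57466264e+00]
```

View pics/w1.png

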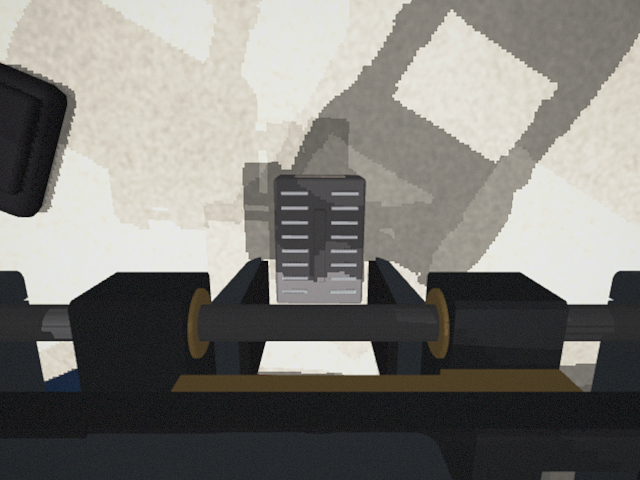

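The wrist view shows the rib running from (319,208) to (319,281), midway between the fingers. I'll go down and grip it.

```bash

python3 -m crank '{"travel":[[0,0,-0.04],[0,0,-0.07],[0,0,-0.082],[0,0,-0.086],[0,0,-0.086]],"dr":[[0,0,0],[0,0,0],[0,0,0],[0,0,0],[0,0,0]]}' 0.35
python3 -m crank '{"travel":[[0,0,0],[0,0,0],[0,0,0],[0,0,0],[0,0,0]],"dr":[[0,0,0],[0,0,0],[0,0,0],[0,0,0],[0,0,0]]}' 0 15
python3 -m crank '{"travel":[[0,0,0],[0,0,0],[0,0,0],[0,0,0],[0,0,0]],"dr":[[0,0,0],[0,0,0],[0,0,0],[0,0,0],[0,0,0]]}'
python3 go.py d -95 0 40 0 0
```

```text
time_s: 2.23
tcp_pos: [0.4426, -0.1849, 0.0412]
tcp_rot: [3.141, -0.002, -3.136]
contact_force: [0.6, -0.0, -0.1]
opening: 0.353
finger_force: 0.0
time_s: 2.65
tcp_pos: [0.4438, -0.1856, 0.0427]
tcp_rot: [-3.141, 0.002, -3.136]
contact_force: [-0.3, -0.2, 10.2]
opening: 0.08
finger_force: 15.0
time_s: 3.07
tcp_pos: [0.4438, -0.1856, 0.0427]
tcp_rot: [-3.141, 0.002, -3.136]
contact_force: [0.0, -1.1, 10.4]
opening: 0.082
finger_force: 15.0
travel [ 0.0599  0.2086 -0.0027] dr [0.0006 0.0011 0.0742] t 3.0667
```

The rib is gripped at 7.5 mm opening. I'll ease off the 10 N downward press and slide the cassette to the mouth.

```bash

python3 -m crank '{"travel":[[0,0,0.001],[0.006,0.021,0.002],[0.012,0.042,0.002],[0.018,0.063,0.002],[0.024,0.084,0.002]],"dr":[[0,0,0],[0,0,0.01],[0,0,0.02],[0,0,0.03],[0,0,0.04]]}'
python3 -m crank '{"travel":[[0.006,0.021,0],[0.012,0.042,0],[0.018,0.063,0],[0.024,0.084,0],[0.03,0.105,0]],"dr":[[0,0,0.01],[0,0,0.02],[0,0,0.03],[0,0,0.034],[0,0,0.034]]}'
python3 go.py d -95 2 40 0 0
```

```text
time_s: 3.48
tcp_pos: [0.4671, -0.1003, 0.0441]
tcp_rot: [3.142, -0.0, -3.073]
contact_force: [-0.3, 0.6, -3.1]
opening: 0.088
finger_force: 15.0
time_s: 3.9
tcp_pos: [0.4971, 0.0049, 0.044]
tcp_rot: [3.142, -0.0, -3.019]
contact_force: [-0.4, 0.9, -4.1]
opening: 0.085
finger_force: 15.0
travel [ 0.0064  0.02   -0.004 ] dr [-0.     -0.0002 -0.0002] t 3.9
```

The vertical force of -4 N suggests the grip is taking the cassette's weight, so I'll lower by about 1 mm and finish the slide.

```bash

python3 -m crank '{"travel":[[0,0,-0.0012],[0.002,0.006,-0.0012],[0.004,0.013,-0.0012],[0.0064,0.02,-0.0012],[0.0064,0.02,-0.0012]],"dr":[[0,0,0],[0,0,0],[0,0,0],[0,0,0],[0,0,0]]}'
python3 - <<'E'
from station import *;import cv2,numpy as np
c=camera("top");a=cv2.resize(c["image"][150:290,230:400],None,fx=4,fy=4,interpolation=cv2.INTER_CUBIC)
c=camera("scene");b=cv2.resize(c["image"][190:290,290:400],None,fx=4,fy=4,interpolation=cv2.INTER_CUBIC)
cv2.imwrite("pics/t2.png",a);cv2.imwrite("pics/s2.png",b);print(a.shape,b.shape)
E
python3 go.py d -95 2 40 0 0
```

```text
time_s: 4.32
tcp_pos: [0.504, 0.0247, 0.0429]
tcp_rot: [3.141, 0.001, -3.02]
contact_force: [-0.2, 8.0, 10.0]
opening: 0.082
finger_force: 15.0
(560, 680, 3) (400, 440, 3)
travel [-0.0006  0.0005 -0.0031] dr [-0.0005  0.0007  0.0004] t 4.4167
```

View pics/t2.png

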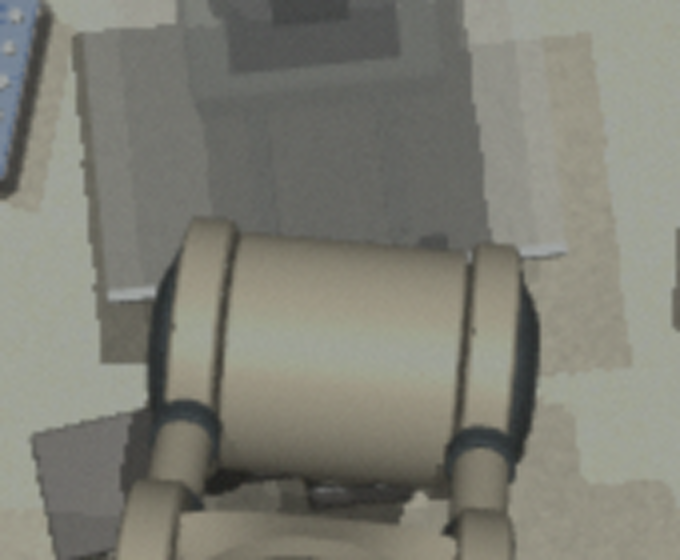

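The arm hides the cassette in this view (only the guard strip ends at (105,295) and (565,250) show). I'll release and back away to see it.

```bash

python3 -m crank '{"travel":[[0,0,0],[0,0,0],[0,0,0],[0,0,0],[0,0,0.01]],"dr":[[0,0,0],[0,0,0],[0,0,0],[0,0,0],[0,0,0]]}' 0.35
python3 -m crank '{"travel":[[0,0,0.03],[0,0,0.06],[-0.03,0,0.08],[-0.07,0,0.09],[-0.1,0,0.09]],"dr":[[0,0,0],[0,0,0],[0,-0.05,0],[0,-0.1,0],[0,-0.18,0]]}' 0.22
python3 go.py d -180 2 60 40 0
```

```text
time_s: 4.83
tcp_pos: [0.5026, 0.0236, 0.0517]
tcp_rot: [3.141, -0.002, -3.02]
contact_force: [-1.0, 1.0, -0.6]
opening: 0.347
finger_force: 0.0
time_s: 5.25
tcp_pos: [0.4089, 0.0241, 0.1446]
tcp_rot: [-3.11, 0.261, -3.015]
contact_force: [0.6, 0.1, -1.9]
opening: 0.216
finger_force: 0.0
travel [ 0.0102 -0.0095 -0.0846] dr [ 0.0526 -0.2737  0.0064] t 5.25
```

```bash

python3 -m crank '{"travel":[[0.01,-0.009,0],[0.01,-0.009,0],[0.01,-0.009,0],[0.01,-0.009,0],[0.01,-0.009,0]],"dr":[[0.0526,-0.274,0.0064],[0.0526,-0.274,0.0064],[0.0526,-0.274,0.0064],[0.0526,-0.274,0.0064],[0.0526,-0.274,0.0064]]}'
python3 go.py d -180 2 60 40 0
python3 - <<'E'
from station import *;import cv2,numpy as np
c=camera("top");a=cv2.resize(c["image"][150:290,230:400],None,fx=4,fy=4,interpolation=cv2.INTER_CUBIC)
c=camera("scene");b=cv2.resize(c["image"][190:290,290:400],None,fx=5.6,fy=5.6,interpolation=cv2.INTER_CUBIC)
cv2.imwrite("pics/t3.png",a);cv2.imwrite("pics/s3.png",b)
s=sense();print(s["joint_pos"])
E
```

```text
time_s: 5.67
tcp_pos: [0.4227, 0.0308, 0.149]
tcp_rot: [3.1, 0.485, -3.01]
contact_force: [0.7, 1.1, 0.9]
opening: 0.219
finger_force: 0.0
travel [-0.0036 -0.0162 -0.089 ] dr [-0.0044 -0.1375 -0.0208] t 5.6667
[-0.24976716  0.20681856  2.3022834   0.84625108  0.28615995 -2.73970569]
```

View pics/s3.png

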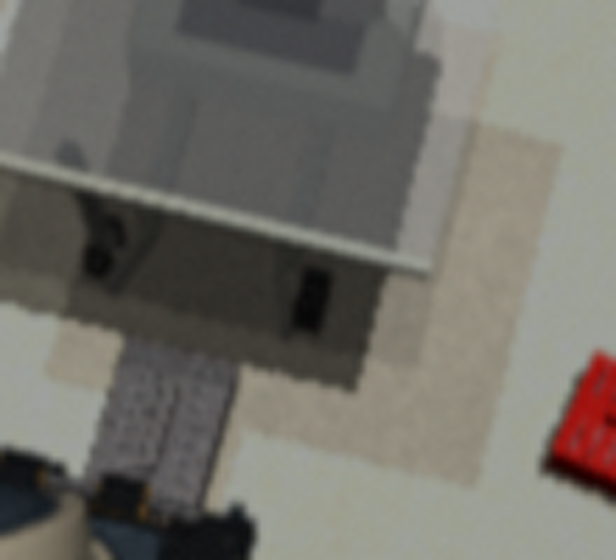

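The scene crop shows the cassette clear of the mouth: front lid edge from (122,345) to (238,372), hinge post (100,255), catch post (312,298), latch leaning out to about (70,155). The wrist is close to its fold limit (joint 5 at 0.29), so I'll reduce the tilt out here and add it back while moving in. First I'll check the cassette's pose against the mouth.

```bash
python3 - <<'E'
from h import *
np.set_printoptions(precision=4,suppress=True)
O=np.array([.598,.0345,0]);D=R.from_euler("z",7,degrees=True)
f=lambda u,v,z:D.inv().apply(px("scene",u/5.6+290,v/5.6+190,z)-O)*1000
print("front L,R",f(122,345,.036),f(238,372,.036)); print("rib",f(178,375,.046),f(155,485,.046))
print("posts",f(100,255,.04),f(312,285,.04)); print("strip R",f(432,270,.19), "latch",f(70,150,.14),f(70,150,.15))
E
python3 go.py d -185 2 140 12 0
```

```text
front L,R [-60.0867  30.3125  36.    ] [-58.1061 -33.139   36.    ]
rib [-71.1507  -3.8366  46.    ] [-132.1719   -8.4786   46.    ]
posts [-15.7996  55.1293  40.    ] [ -1.9024 -58.6414  40.    ]
strip R [ -28.8869 -122.0272  190.    ] latch [  2.0022  72.8843 140.    ] [ -1.5654  71.4284 150.    ]
travel [-0.008  -0.0168 -0.0091] dr [-0.0468  0.1702 -0.0146] t 5.7667
```

```bash

python3 -m crank '{"travel":[[-0.008,-0.017,-0.009],[-0.008,-0.017,-0.009],[-0.008,-0.017,-0.009],[-0.008,-0.017,-0.009],[-0.008,-0.017,-0.009]],"dr":[[-0.047,0.17,-0.015],[-0.047,0.17,-0.015],[-0.047,0.17,-0.015],[-0.047,0.17,-0.015],[-0.047,0.17,-0.015]]}'
python3 go.py d -185 1 22 12 0
python3 -c "
from station import *;print(sense()['joint_pos'])"
```

```text
time_s: 6.18
tcp_pos: [0.4155, 0.0113, 0.1403]
tcp_rot: [-3.133, 0.204, -3.022]
contact_force: [-0.2, 0.2, -0.2]
opening: 0.222
finger_force: 0.0
travel [-0.0012  0.0017 -0.1183] dr [ 0.0055 -0.0028  0.003 ] t 6.1833
[-0.15760665  0.24050686  2.0918612   0.08280255  0.61211509 -1.90983835]
```

```bash

python3 -m crank '{"travel":[[0,0,-0.03],[-0.001,0.001,-0.07],[-0.001,0.002,-0.1],[-0.001,0.002,-0.115],[-0.001,0.002,-0.118]],"dr":[[0,0,0],[0,0,0],[0.0055,-0.003,0.003],[0.0055,-0.003,0.003],[0.0055,-0.003,0.003]]}'
python3 go.py d -100 1 22 20 0
python3 -c "
from station import *;print(sense()['joint_pos'])"
```

```text
time_s: 6.6
tcp_pos: [0.4127, 0.0158, 0.0193]
tcp_rot: [3.134, 0.21, -3.017]
contact_force: [-0.5, -0.5, 1.2]
opening: 0.22
finger_force: 0.0
travel [0.0859 0.0075 0.0027] dr [ 0.0062 -0.0887 -0.0029] t 6.6
[-0.16438517  0.54932387  2.23634142  0.40461931  0.1705127  -2.25324285]
```

```bash

python3 -m crank '{"travel":[[0.012,0.0015,0.002],[0.024,0.003,0.003],[0.036,0.0045,0.003],[0.048,0.006,0.003],[0.06,0.0075,0.003]],"dr":[[0,0,0],[0,0,0],[0,0,0],[0,0,0],[0.002,-0.02,0]]}'
python3 go.py d -70 1 20 20 0
python3 -c "
from station import *;print(sense()['joint_pos'])"
```

```text
time_s: 7.02
tcp_pos: [0.4758, 0.0232, 0.026]
tcp_rot: [3.136, 0.247, -3.016]
contact_force: [-0.4, -0.3, -0.1]
opening: 0.219
finger_force: 0.5
travel [ 0.0526  0.0037 -0.006 ] dr [ 0.0049 -0.065  -0.0032] t 7.0167
[-0.12600002  0.55556584  2.10994258  0.2732552   0.24680771 -2.08056338]
```

```bash

python3 -m crank '{"travel":[[0.01,0.001,-0.002],[0.02,0.002,-0.004],[0.03,0.003,-0.006],[0.04,0.004,-0.006],[0.053,0.005,-0.006]],"dr":[[0,-0.01,0],[0.001,-0.02,0],[0.003,-0.035,-0.002],[0.004,-0.05,-0.003],[0.005,-0.065,-0.003]]}'
python3 go.py d -35 1 20 30 0
python3 -c "
from station import *;print(sense()['joint_pos'])"
```

```text
time_s: 7.43
tcp_pos: [0.5265, 0.0288, 0.0189]
tcp_rot: [3.139, 0.348, -3.02]
contact_force: [-1.6, -0.5, -1.2]
opening: 0.22
finger_force: 0.8
travel [0.0367 0.0024 0.0011] dr [ 0.0124 -0.1112 -0.0005] t 7.4333
[-0.11394476  0.60497932  2.08004447  0.6087304   0.14358512 -2.39699344]
```

Joint 5 is close to its lower limit of 0.12. I'll fit a small kinematic model to the recorded poses to find which wrist configuration reaches the tilt needed.

```bash
cat > kin.py <<'E'
import numpy as np
from scipy.optimize import least_squares
from scipy.spatial.transform import Rotation as R
D=np.array([[1.117,.494,1.345,0,1.302,-.096,.219,.585,.214],
[-.24976716,.20681856,2.3022834,.84625108,.28615995,-2.73970569,.4227,.0308,.149],
[-.15760665,.24050686,2.0918612,.08280255,.61211509,-1.90983835,.4155,.0113,.1403],
[-.16438517,.54932387,2.23634142,.40461931,.1705127,-2.25324285,.4127,.0158,.0193],
[-.12600002,.55556584,2.10994258,.2732552,.24680771,-2.08056338,.4758,.0232,.026],
[-.11394476,.60497932,2.08004447,.6087304,.14358512,-2.39699344,.5265,.0288,.0189]])
lo=np.array([-2.91,-.82,.22,-1.22,.12,-3.08]);hi=np.array([2.91,2.16,2.67,4.37,2.79,3.08])
def fk(q,k):
    r0,h,a,b,c,d,L,e=k; y=lambda t:R.from_euler("y",t); z=lambda t:R.from_euler("z",t)
    A=z(q[0])*y(q[1]); p=z(q[0]).apply([r0,0,h])+A.apply([0,0,a]); A=A*y(q[2])
    p=p+A.apply([c,d,b]); A=A*z(q[3])*y(q[4]); return p+A.apply([e,0,L]), A*z(q[5])
def fit():
    g=lambda k:np.concatenate([fk(r[:6],k)[0]-r[6:] for r in D])+0
    s=least_squares(lambda k:np.concatenate([g(k),1e-4*k]),[0,.3,.4,.4,0,.06,.3,0]); return s.x,g(s.x)
K,res=fit()
def tgt(x,y,z,tilt,flip=0,O=np.array([.598,.0345,0]),Y=7.):
    p=O+R.from_euler("z",Y,degrees=True).apply(np.array([x,y,z])/1000)
    return p,R.from_euler("z",Y,degrees=True)*R.from_euler("y",-tilt,degrees=True)*R.from_euler("xyz",[np.pi,0,np.pi])*R.from_euler("z",np.pi*flip)
def ik(t,q0):
    p,A=t
    f=lambda q:np.concatenate([(fk(q,K)[0]-p)*5,(fk(q,K)[1]*A.inv()).as_rotvec()])
    s=least_squares(f,np.clip(q0,lo+.01,hi-.01),bounds=(lo,hi)); return s.x,s.cost**.5
E
python3 - <<'E'
from kin import *
np.set_printoptions(precision=3,suppress=True)
print(K,abs(res).max())
A=fk(D[5,:6],K)[1]; print("rot tool y,z",A.apply([0,1,0]),A.apply([0,0,1]))
for x,z,t in((-60,20,20),(-40,20,30),(-20,20,30),(-3,20,30),(0,20,35),(0,20,45),(10,100,45),(10,100,30),(10,60,45),(10,44,30),(-185,140,12),(-140,80,45)):
  for fl in(0,1):
    out=[]
    for q0 in([-.1,.6,2.,.1,.4,-1.8],[-.1,.6,2.,3.1,.4,-1.8],[-.1,.6,2.,.1,.4,1.3],[-.1,.6,2.,3.1,.4,1.3]):
      q,c=ik(tgt(x,1,z,t,fl),np.array(q0))
      if c<2e-3: out.append(q)
    print(x,z,t,fl,*[o for o in out])
E
```

```text
[-0.     0.258  0.596  0.384  0.117  0.06   0.354  0.   ] 0.0001049080704132073
rot tool y,z [-0.933 -0.114 -0.341] [ 0.338  0.044 -0.94 ]
-60 20 20 0 [-0.111  0.608  2.052  0.51   0.162 -0.724] [-0.111  0.608  2.052  0.51   0.162 -0.724] [-0.111  0.608  2.052  0.51   0.162 -0.724]
-60 20 20 1 [-0.111  0.608  2.052  0.51   0.162  2.418] [-0.111  0.608  2.052  0.51   0.162  2.418] [-0.111  0.608  2.052  0.51   0.162  2.418]
-40 20 30 0 [-0.133  0.662  2.153  2.534  0.222 -2.767] [-0.133  0.662  2.153  2.534  0.222 -2.767] [-0.133  0.662  2.153  2.534  0.222 -2.767]
-40 20 30 1 [-0.133  0.662  2.153  2.534  0.222  0.375] [-0.133  0.662  2.153  2.534  0.222  0.375] [-0.133  0.662  2.153  2.534  0.222  0.375]
-20 20 30 0 [-0.12   0.665  2.104  2.421  0.183 -2.64 ] [-0.12   0.665  2.104  2.421  0.183 -2.64 ] [-0.12   0.665  2.104  2.421  0.183 -2.64 ]
-20 20 30 1 [-0.12   0.665  2.104  2.421  0.183  0.502] [-0.12   0.665  2.104  2.421  0.183  0.502] [-0.12   0.665  2.104  2.421  0.183  0.502]
-3 20 30 0 [-0.11   0.669  2.061  2.286  0.153 -2.494] [-0.11   0.669  2.061  2.286  0.153 -2.494
[... 1302 characters left out ...]
0.149  0.708  2.218  2.789  0.581 -3.037]
10 60 45 1 [-0.149  0.708  2.218  2.789  0.581  0.104] [-0.149  0.708  2.218  2.789  0.581  0.104] [-0.149  0.708  2.218  2.789  0.581  0.104]
10 44 30 0
10 44 30 1
-185 140 12 0 [-0.164  0.239  2.099  0.103  0.606 -0.365] [-0.164  0.239  2.099  0.103  0.606 -0.365] [-0.164  0.239  2.099  0.103  0.606 -0.365]
-185 140 12 1 [-0.164  0.239  2.099  0.103  0.606  2.777] [-0.164  0.239  2.099  0.103  0.606  2.777] [-0.164  0.239  2.099  0.103  0.606  2.777]
-140 80 45 0 [-0.343  0.868  2.655  2.784  1.137  2.956]
-140 80 45 1 [-0.343  0.868  2.655  2.784  1.137 -0.185] [-0.343  0.868  2.655  2.784  1.137 -0.185] [-0.343  0.868  2.655  2.784  1.137 -0.185]
```

The model fits to 0.1 mm. The tilted poses need the wrist rolled over (J4 about 2.7), and that is only possible after a half turn of the last joint. I'll check a continuous path for that.

```bash
cat > chain.py <<'E'
from kin import *
import sys
np.set_printoptions(precision=2,suppress=True)
lo[5]+=np.pi/2; hi[5]+=np.pi/2   # model J6 = real J6 + pi/2
def chain(q,wp,n=6,flip=1):
    a=np.array(wp[0],float)
    for b in wp[1:]:
        b=np.array(b,float); mx=0
        for i in range(1,n+1):
            w=a+(b-a)*i/n; q2,c=ik(tgt(*w[:4],flip,Y=7+(w[4] if len(w)>4 else 0)),q); mx=max(mx,abs(q2-q).max()); q=q2
            if c>2e-3: print("FAIL",w,c)
            m=q[4] if i==1 else min(m,q[4])
        print(b,q-[0,0,0,0,0,np.pi/2],"minJ5 %.2f maxstep %.2f"%(m,mx)); a=b
    return q
E
python3 - <<'E'
from chain import *
s=np.array([-.15,.2,2.,.05,.9,2.75])
for P in((-150,1,180),(-100,1,220),(-100,1,150)):
    print("via",P); q,c=ik(tgt(*P,0,1),s); print(q,c)
    chain(q,[(*P,0),(*P,20),(*P,30),(*P,35),(*P,40),(*P,45),(-90,1,60,40),(-90,1,20,40),(-60,1,20,40),(-20,1,20,40),(-1,1,20,40)])
E
```

```text
via (-150, 1, 180)
[-0.09  0.29  1.8  -0.    1.04  2.92] 4.3386366941955077e-10
[-150.    1.  180.   20.] [-0.17  0.17  2.09  0.19  0.56  1.13] minJ5 0.56 maxstep 0.09
[-150.    1.  180.   30.] [-0.24  0.15  2.24  0.61  0.31  0.67] minJ5 0.31 maxstep 0.13
[-150.    1.  180.   35.] [-0.27  0.17  2.32  1.22  0.24  0.03] minJ5 0.24 maxstep 0.13
[-150.    1.  180.   40.] [-0.32  0.2   2.4   1.96  0.3  -0.75] minJ5 0.24 maxstep 0.14
[-150.    1.  180.   45.] [-0.37  0.28  2.5   2.35  0.49 -1.2 ] minJ5 0.32 maxstep 0.10
[-90.   1.  60.  40.] [-0.22  0.68  2.41  2.78  0.65 -1.54] minJ5 0.53 maxstep 0.13
[-90.   1.  20.  40.] [-0.22  0.84  2.43  2.84  0.82 -1.63] minJ5 0.68 maxstep 0.03
[-60.   1.  20.  40.] [-0.19  0.8   2.35  2.83  0.7  -1.57] minJ5 0.70 maxstep 0.02
[-20.   1.  20.  40.] [-0.15  0.77  2.24  2.81  0.57 -1.5 ] minJ5 0.57 maxstep 0.02
[-1.  1. 20. 40.] [-0.14  0.76  2.19  2.8   0.52 -1.47] minJ5 0.52 maxstep 0.01
via (-100, 1, 220)
[-0.07  0.31  1.64  0.    1.19  2.95] 7.811806507010318e-13
[-100.    1.  220.   20.] [-0.14  0.17  1.92  0.13  0.72  1.23] minJ5 0.72 maxstep 0.
[... 1006 characters left out ...]
J5 0.23 maxstep 0.18
[-100.    1.  150.   35.] [-0.21  0.31  2.26  1.62  0.19 -0.32] minJ5 0.18 maxstep 0.18
[-100.    1.  150.   40.] [-0.24  0.35  2.34  2.31  0.31 -1.04] minJ5 0.20 maxstep 0.17
[-100.    1.  150.   45.] [-0.27  0.42  2.42  2.57  0.52 -1.35] minJ5 0.34 maxstep 0.07
[-90.   1.  60.  40.] [-0.22  0.68  2.41  2.78  0.65 -1.54] minJ5 0.55 maxstep 0.05
[-90.   1.  20.  40.] [-0.22  0.84  2.43  2.84  0.82 -1.63] minJ5 0.68 maxstep 0.03
[-60.   1.  20.  40.] [-0.19  0.8   2.35  2.83  0.7  -1.57] minJ5 0.70 maxstep 0.02
[-20.   1.  20.  40.] [-0.15  0.77  2.24  2.81  0.57 -1.5 ] minJ5 0.57 maxstep 0.02
[-1.  1. 20. 40.] [-0.14  0.76  2.19  2.8   0.52 -1.47] minJ5 0.52 maxstep 0.01
```

The path via dock (-150, 1, 180) works, with J5 staying above 0.24. I'll back off, rise and straighten the tool.

```bash
sed -i 's/^print/if len(a)>5: tgt=tgt*R.from_euler("z",np.pi)\nprint/; s/^print("travel"/print("J",np.array(s["joint_pos"]));print("travel"/' go.py
python3 -m crank '{"travel":[[-0.015,-0.002,0.002],[-0.035,-0.004,0.006],[-0.05,-0.006,0.03],[-0.06,-0.007,0.06],[-0.07,-0.008,0.1]],"dr":[[0,0.01,0],[0,0.04,0],[-0.003,0.08,0],[-0.006,0.12,0],[-0.01,0.16,0]]}'
python3 go.py d -150 1 180 0 0
```

```text
time_s: 7.85
tcp_pos: [0.4589, 0.0198, 0.1028]
tcp_rot: [3.128, 0.107, -3.024]
contact_force: [1.6, 0.6, -2.0]
opening: 0.22
finger_force: 0.0
travel [-0.0099 -0.0026  0.0772] dr [-0.0168  0.0667  0.0026] t 7.85
```

```bash
sed -i 's/^print("travel"/print("J",np.array(s["joint_pos"]));print("travel"/' go.py
python3 -m crank '{"travel":[[-0.01,-0.003,0.077],[-0.01,-0.003,0.077],[-0.01,-0.003,0.077],[-0.01,-0.003,0.077],[-0.01,-0.003,0.077]],"dr":[[-0.017,0.067,0.003],[-0.017,0.067,0.003],[-0.017,0.067,0.003],[-0.017,0.067,-0.06],[-0.017,0.067,-0.14]]}'
python3 go.py d -150 1 180 0 0 1
python3 -m crank '{"travel":[[0,0,0],[0,0,0],[0,0,0],[0,0,0],[0,0,0]],"dr":[[0,0,-0.08],[0,0,-0.16],[0,0,-0.24],[0,0,-0.32],[0,0,-0.4]]}'
python3 -m crank '{"travel":[[0,0,0],[0,0,0],[0,0,0],[0,0,0],[0,0,0]],"dr":[[0,0,-0.08],[0,0,-0.16],[0,0,-0.24],[0,0,-0.32],[0,0,-0.4]]}'
python3 -m crank '{"travel":[[0,0,0],[0,0,0],[0,0,0],[0,0,0],[0,0,0]],"dr":[[0,0,-0.08],[0,0,-0.16],[0,0,-0.24],[0,0,-0.32],[0,0,-0.4]]}'
python3 -m crank '{"travel":[[0,0,0],[0,0,0],[0,0,0],[0,0,0],[0,0,0]],"dr":[[0,0,-0.08],[0,0,-0.16],[0,0,-0.24],[0,0,-0.32],[0,0,-0.4]]}'
python3 go.py d -150 1 180 0 0 1
```

```text
time_s: 8.27
tcp_pos: [0.4519, 0.0175, 0.1802]
tcp_rot: [-3.131, 0.013, 3.038]
contact_force: [-0.3, 0.6, -0.7]
opening: 0.221
finger_force: 0.0
J [-0.0847  0.2916  1.8067 -0.0129  1.0308 -1.5449]
travel [-0.0029 -0.0003 -0.0002] dr [ 0.0121 -0.01   -1.8559] t 8.2667
time_s: 8.68
tcp_pos: [0.4512, 0.0177, 0.1791]
tcp_rot: [-3.132, 0.013, 2.41]
contact_force: [-0.1, -0.1, -0.1]
opening: 0.218
finger_force: 0.0
time_s: 9.1
tcp_pos: [0.4512, 0.0176, 0.1791]
tcp_rot: [-3.135, 0.014, 1.785]
contact_force: [-0.2, 0.4, -0.6]
opening: 0.223
finger_force: 0.0
time_s: 9.52
tcp_pos: [0.4512, 0.0176, 0.1791]
tcp_rot: [-3.138, 0.014, 1.16]
contact_force: [-0.5, -0.9, -0.7]
opening: 0.219
finger_force: 0.0
time_s: 9.93
tcp_pos: [0.4512, 0.0176, 0.1791]
tcp_rot: [-3.14, 0.012, 0.535]
contact_force: [0.1, -0.5, -0.5]
opening: 0.222
finger_force: 0.0
J [-0.0888  0.3028  1.7924 -0.0066  1.0573  0.9504]
travel [-0.0022 -0.0004  0.0009] dr [ 0.0015 -0.0078 -0.2627] t 9.9333
```

```bash

python3 -m crank '{"travel":[[-0.002,0,0.001],[-0.002,0,0.001],[-0.002,0,0.001],[-0.002,0,0.001],[-0.002,0,0.001]],"dr":[[0,0,-0.08],[0,0,-0.16],[0,0,-0.24],[0,0,-0.263],[0.0085,-0.07,-0.263]]}'
python3 -m crank '{"travel":[[0,0,0],[0,0,0],[0,0,0],[0,0,0],[0,0,0]],"dr":[[0.008,-0.065,0],[0.016,-0.13,0],[0.023,-0.19,0],[0.027,-0.22,0],[0.031,-0.25,0]]}'
python3 go.py d -150 1 180 45 0 1
```

```text
time_s: 10.35
tcp_pos: [0.4519, 0.0173, 0.1802]
tcp_rot: [3.12, -0.096, 0.125]
contact_force: [0.2, -0.1, -0.9]
opening: 0.222
finger_force: 0.0
time_s: 10.77
tcp_pos: [0.4482, 0.0185, 0.1799]
tcp_rot: [3.118, -0.495, 0.132]
contact_force: [0.6, 1.9, -0.2]
opening: 0.219
finger_force: 0.0
J [-0.1965  0.1497  2.2141  0.4212  0.3251  0.8789]
travel [ 0.0008 -0.0013  0.0001] dr [ 0.0355 -0.1818  0.0029] t 10.7667
```

```bash

python3 -m crank '{"travel":[[0,0,0],[0,0,0],[0,0,0],[0,0,0],[0,0,0]],"dr":[[0.006,-0.03,0],[0.012,-0.06,0.001],[0.018,-0.09,0.001],[0.024,-0.12,0.002],[0.03,-0.15,0.003]]}'
python3 go.py d -150 1 180 45 0 1
python3 -m crank '{"travel":[[0,0,0],[0,0,0],[0,0,0],[0,0,0],[0,0,0]],"dr":[[0.006,-0.03,0],[0.006,-0.03,0],[0.006,-0.03,0],[0.006,-0.03,0],[0.006,-0.03,0]]}'
python3 go.py d -90 1 60 40 0 1
python3 - <<'E'
from station import *;import cv2,numpy as np
c=camera("top");a=cv2.resize(c["image"][170:270,260:370],None,fx=5,fy=5,interpolation=cv2.INTER_CUBIC)
c=camera("scene");b=cv2.resize(c["image"][190:290,300:380],None,fx=5,fy=5,interpolation=cv2.INTER_CUBIC)
a=np.clip(np.hstack([a[:,:400],b])*1.8,0,255).astype("uint8");print(a.shape);cv2.imwrite("pics/j4.png",a[:, :800])
E
```

```text
time_s: 11.18
tcp_pos: [0.4468, 0.0361, 0.1771]
tcp_rot: [-3.103, -0.609, 0.131]
contact_force: [-0.1, -0.2, -0.3]
opening: 0.219
finger_force: 0.0
J [-0.2571  0.1761  2.3206  1.2591  0.2682 -0.0038]
travel [ 0.0022 -0.0189  0.0029] dr [-0.0046 -0.1136 -0.0214] t 11.1833
time_s: 11.6
tcp_pos: [0.4468, 0.0361, 0.1768]
tcp_rot: [-3.098, -0.656, 0.128]
contact_force: [0.4, -0.0, 0.3]
opening: 0.223
finger_force: 0.0
J [-0.2829  0.195   2.3653  1.6324  0.2874 -0.4008]
travel [ 0.0617 -0.0116 -0.1168] dr [-0.0179 -0.0295 -0.0211] t 11.6
(500, 800, 3)
```

View pics/j4.png

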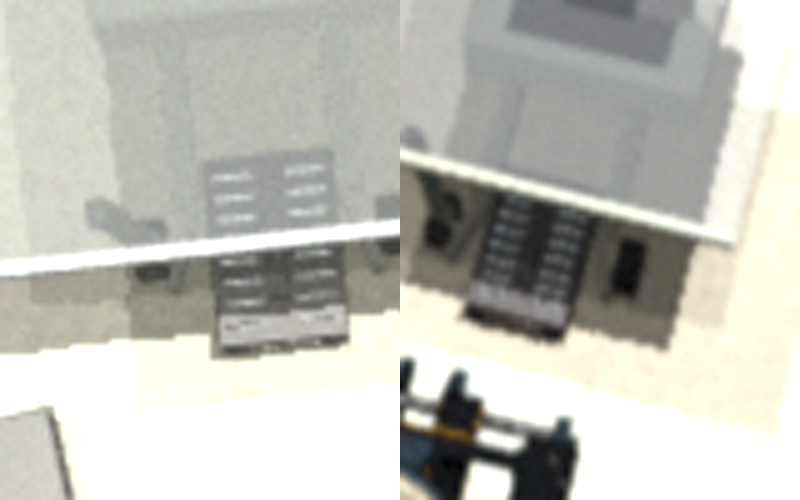

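The left half (top view) shows the cassette entering the bay: lid front corners (207,158) and (333,150), rear lid corners (217,343) and (348,333), latch leaning left with its top near (95,208). The scene half agrees.

```bash
python3 - <<'E'
from h import *
np.set_printoptions(precision=1,suppress=True)
O=np.array([.598,.0345,0]);D=R.from_euler("z",7,degrees=True)
f=lambda u,v,z:D.inv().apply(px("top",u/5+260,v/5+170,z)-O)*1000
for q in((207,158,.036),(333,150,.036),(217,343,.036),(348,333,.036),(95,208,.155),(100,205,.15),(185,120,.025),(328,105,.025),(152,260,.04),(385,240,.04)):print(q,f(*q))
E
python3 go.py d -100 1 70 40 0 1
```

```text
(207, 158, 0.036) [38.6 27.1 36. ]
(333, 150, 0.036) [ 36.4 -32.3  36. ]
(217, 343, 0.036) [-49.   30.9  36. ]
(348, 333, 0.036) [-50.6 -30.5  36. ]
(95, 208, 0.155) [  1.1  74.3 155. ]
(100, 205, 0.15) [  2.9  72.3 150. ]
(185, 120, 0.025) [59.8 35.9 25. ]
(328, 105, 0.025) [ 60.1 -32.4  25. ]
(152, 260, 0.04) [-7.5 57.2 40. ]
(385, 240, 0.04) [ -9.2 -52.1  40. ]
J [-0.2827  0.1953  2.3649  1.6336  0.2872 -0.4024]
travel [ 0.0514 -0.0127 -0.1069] dr [-0.0175 -0.0292 -0.0213] t 11.7
```

The cassette sits about 3 mm to the right with 2° of yaw, so the two-finger push should square it against the wall. I'll finish the tilt and go down behind it.

```bash

python3 -m crank '{"travel":[[0,-0.005,-0.01],[0.01,-0.01,-0.03],[0.025,-0.0127,-0.06],[0.04,-0.0127,-0.09],[0.051,-0.0127,-0.107]],"dr":[[-0.005,-0.01,-0.005],[-0.01,-0.02,-0.01],[-0.0175,-0.029,-0.021],[-0.0175,-0.029,-0.021],[-0.0175,-0.029,-0.021]]}'
python3 go.py d -95 0 20 40 0 1
```

```text
time_s: 12.12
tcp_pos: [0.4732, 0.0429, 0.1265]
tcp_rot: [-3.093, -0.701, 0.112]
contact_force: [0.3, 2.4, -0.9]
opening: 0.217
finger_force: 0.0
J [-0.2396  0.4364  2.4331  2.5044  0.4667 -1.2634]
travel [ 0.0305 -0.02   -0.1065] dr [-0.0238 -0.0007 -0.0136] t 12.1167
```

```bash

python3 -m crank '{"travel":[[0.006,-0.01,-0.02],[0.01,-0.02,-0.04],[0.015,-0.02,-0.06],[0.015,-0.02,-0.08],[0.015,-0.02,-0.1]],"dr":[[-0.01,0,-0.005],[-0.02,0,-0.01],[-0.024,0,-0.0136],[-0.024,0,-0.0136],[-0.024,0,-0.0136]]}'
python3 go.py d -62 0 20 40 0 1
```

```text
time_s: 12.53
tcp_pos: [0.4886, 0.0237, 0.0256]
tcp_rot: [-3.139, -0.697, 0.122]
contact_force: [0.6, -0.1, 1.4]
opening: 0.219
finger_force: 0.0
J [-0.2454  0.8536  2.4901  2.8369  0.8882 -1.6617]
travel [ 0.0479  0.0032 -0.0056] dr [-0.0012 -0.0007 -0.0007] t 12.5333
```

```bash

python3 -m crank '{"travel":[[0.01,0.001,-0.005],[0.022,0.002,-0.006],[0.034,0.002,-0.006],[0.043,0.003,-0.006],[0.05,0.0035,-0.006]],"dr":[[0,0,0],[0,0,0],[0,0,0],[0,0,0],[0,0,0]]}'
python3 -m crank '{"travel":[[0.007,0.001,0],[0.014,0.002,0],[0.021,0.003,0],[0.028,0.0035,0],[0.035,0.0043,0]],"dr":[[0,0,0],[0,0,0],[0,0,0],[0,0,0],[0,0,0]]}'
python3 go.py d -1 0 20 40 0 1
```

```text
time_s: 12.95
tcp_pos: [0.5389, 0.0275, 0.0204]
tcp_rot: [-3.138, -0.696, 0.121]
contact_force: [-1.6, 0.6, -1.2]
opening: 0.22
finger_force: 0.7
time_s: 13.37
tcp_pos: [0.5732, 0.0311, 0.0202]
tcp_rot: [-3.14, -0.695, 0.122]
contact_force: [-2.7, -0.4, -0.5]
opening: 0.223
finger_force: 1.1
J [-0.1625  0.7651  2.2523  2.8036  0.5767 -1.5051]
travel [ 0.0238  0.0033 -0.0002] dr [-0.0004 -0.0021 -0.0003] t 13.3667
```

```bash

python3 -m crank '{"travel":[[0.005,0.0006,0],[0.01,0.0012,0],[0.014,0.0018,0],[0.017,0.0022,0],[0.019,0.0025,0]],"dr":[[0,0,0],[0,0,0],[0,0,0],[0,0,0],[0,0,0]]}'
python3 -m crank '{"travel":[[0.002,0.0002,0],[0.003,0.0004,0],[0.004,0.0005,0],[0.005,0.0006,0],[0.005,0.0006,0]],"dr":[[0,0,0],[0,0,0],[0,0,0],[0,0,0],[0,0,0]]}'
python3 go.py d -1 0 20 40 0 1
```

```text
time_s: 13.78
tcp_pos: [0.592, 0.0334, 0.0202]
tcp_rot: [-3.141, -0.695, 0.122]
contact_force: [-2.7, -0.5, 0.7]
opening: 0.218
finger_force: 1.2
time_s: 14.2
tcp_pos: [0.5963, 0.034, 0.02]
tcp_rot: [-3.141, -0.694, 0.122]
contact_force: [-4.1, -1.2, 2.8]
opening: 0.217
finger_force: 2.3
J [-0.1441  0.7558  2.1921  2.7877  0.5096 -1.465 ]
travel [ 0.0007  0.0004 -0.    ] dr [-0.0002 -0.0025 -0.0001] t 14.2
```

```bash

python3 -m crank '{"travel":[[0.001,0.0001,0],[0.002,0.0002,0],[0.003,0.0004,0],[0.003,0.0004,0],[0.003,0.0004,0]],"dr":[[0,0,0],[0,0,0],[0,0,0],[0,0,0],[0,0,0]]}'
python3 go.py d -1 0 20 40 0 1
python3 -m crank '{"travel":[[0.001,0.0001,0],[0.002,0.0002,0],[0.003,0.0004,0],[0.003,0.0004,0],[0.003,0.0004,0]],"dr":[[0,0,0],[0,0,0],[0,0,0],[0,0,0],[0,0,0]]}'
python3 go.py d -1 0 20 40 0 1
```

```text
time_s: 14.62
tcp_pos: [0.5971, 0.0342, 0.0196]
tcp_rot: [-3.14, -0.691, 0.12]
contact_force: [-20.4, -6.3, 14.0]
opening: 0.219
finger_force: 10.5
J [-0.1423  0.7544  2.1877  2.7857  0.5008 -1.4599]
travel [-0.0001  0.0001  0.0004] dr [-0.0004 -0.0046  0.0005] t 14.6167
time_s: 15.03
tcp_pos: [0.5975, 0.0346, 0.0189]
tcp_rot: [-3.139, -0.687, 0.119]
contact_force: [-37.2, -11.0, 24.4]
opening: 0.217
finger_force: 19.3
J [-0.1405  0.753   2.1836  2.7834  0.4912 -1.4546]
travel [-0.0005 -0.0002  0.0011] dr [-0.0005 -0.0075  0.0009] t 15.0333
```

The force rises sharply with no further motion, at the predicted position, so the cassette is home. Now I'll check the path for the latch sweep: closed fingers, tilt 45°, tool low enough to clear the guard.

```bash
python3 - <<'E'
from chain import *
q=np.array([-.1405,.753,2.1836,2.7834,.4912,-1.4546+np.pi/2])
chain(q,[(-1,0,20,40),(-40,0,25,40),(-90,0,70,43),(-90,110,75,45),(8,110,75,45),(8,75,70,45),(8,17,70,45),(8,7,44,45)])
E
python3 -m crank '{"travel":[[-0.006,-0.001,0],[-0.02,-0.003,0.001],[-0.04,-0.005,0.005],[-0.06,-0.007,0.02],[-0.08,-0.01,0.04]],"dr":[[0,0,0],[0,0,0],[0,0,0],[0,0,0],[0.005,-0.03,0]]}' 0
python3 go.py d -90 110 75 45 0 1
```

```text
[-40.   0.  25.  40.] [-0.17  0.76  2.29  2.81  0.62 -1.53] minJ5 0.53 maxstep 0.04
[-90.   0.  70.  43.] [-0.24  0.71  2.45  2.78  0.77 -1.58] minJ5 0.64 maxstep 0.03
[-90. 110.  75.  45.] [ 0.17  0.73  2.46  3.19  0.83 -1.57] minJ5 0.79 maxstep 0.07
[  8. 110.  75.  45.] [ 0.16  0.67  2.2   3.19  0.51 -1.59] minJ5 0.51 maxstep 0.07
[ 8. 75. 70. 45.] [ 0.06  0.68  2.22  3.05  0.54 -1.54] minJ5 0.52 maxstep 0.02
[ 8. 17. 70. 45.] [-0.11  0.68  2.22  2.83  0.56 -1.47] minJ5 0.55 maxstep 0.04
[ 8.  7. 44. 45.] [-0.13  0.76  2.23  2.83  0.64 -1.5 ] minJ5 0.57 maxstep 0.01
time_s: 15.45
tcp_pos: [0.5231, 0.0249, 0.0608]
tcp_rot: [-3.139, -0.744, 0.121]
contact_force: [-0.0, 0.0, -1.0]
opening: 0.006
finger_force: 0.0
J [-0.2273  0.7171  2.4099  2.7832  0.73   -1.5602]
travel [-0.0278  0.1078  0.0142] dr [ 0.002  -0.0265 -0.0007] t 15.45
```

```bash

python3 -m crank '{"travel":[[-0.028,0.02,0.014],[-0.028,0.05,0.014],[-0.028,0.08,0.014],[-0.028,0.108,0.014],[-0.028,0.108,0.014]],"dr":[[0.002,-0.0265,0],[0.002,-0.0265,0],[0.002,-0.0265,0],[0.002,-0.0265,0],[0.002,-0.0265,0]]}'
python3 go.py d 8 110 72 45 0 1
python3 - <<'E'
from station import *;import cv2,numpy as np
c=camera("top");a=cv2.resize(c["image"][170:250,250:370],None,fx=5,fy=5,interpolation=cv2.INTER_CUBIC)
a=np.clip(a*1.8,0,255).astype("uint8");cv2.imwrite("pics/t5.png",a)
E
```

```text
time_s: 15.87
tcp_pos: [0.4945, 0.1366, 0.0743]
tcp_rot: [-3.14, -0.786, 0.125]
contact_force: [-0.0, -0.1, 0.1]
opening: 0.005
finger_force: 0.0
J [ 0.1772  0.7274  2.4593  3.189   0.8306 -1.566 ]
travel [ 0.098   0.0081 -0.0023] dr [-0.0008  0.     -0.0027] t 15.8667
```

View pics/t5.png

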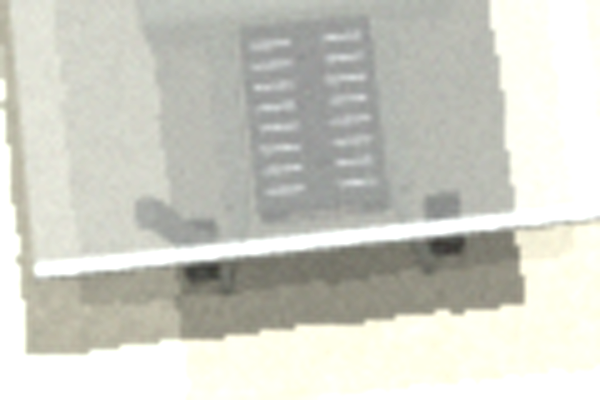

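The picture shows the cassette deep and square in the bay (lid from (245,25)/(368,18) to (262,215)/(385,205)). The latch still leans left, from (205,265) to (150,210). I'll move the tool in to the left of the latch.

```bash

python3 -m crank '{"travel":[[0.02,0.002,-0.001],[0.045,0.004,-0.002],[0.07,0.006,-0.002],[0.09,0.0075,-0.002],[0.098,0.008,-0.002]],"dr":[[0,0,0],[0,0,0],[0,0,0],[0,0,0],[0,0,0]]}'
python3 go.py d 8 75 70 45 0 1
python3 -m crank '{"travel":[[0.001,-0.008,-0.001],[0.002,-0.016,-0.002],[0.003,-0.024,-0.002],[0.004,-0.032,-0.002],[0.005,-0.04,-0.002]],"dr":[[0,0,0],[0,0,0],[0,0,0],[0,0,0],[0,0,0]]}'
python3 go.py d 8 17 70 45 0 1
```

```text
time_s: 16.33
tcp_pos: [0.5962, 0.1402, 0.0733]
tcp_rot: [-3.141, -0.789, 0.121]
contact_force: [-0.2, 0.5, 0.3]
opening: 0.005
finger_force: 0.0
J [ 0.1413  0.6716  2.201   3.1691  0.5197 -1.5804]
travel [ 0.0006 -0.0303 -0.0033] dr [-0.0006  0.002   0.0003] t 16.3333
time_s: 16.75
tcp_pos: [0.5971, 0.0999, 0.0699]
tcp_rot: [-3.14, -0.784, 0.122]
contact_force: [0.2, 1.6, -1.1]
opening: 0.005
finger_force: 0.9
J [ 0.0276  0.679   2.2223  3.0114  0.5452 -1.5259]
travel [ 0.0067 -0.0475  0.0001] dr [-0.0004 -0.0009 -0.0001] t 16.75
```

Contact is light at 1.6 N. I'll carry on sweeping right, then down.

```bash

python3 -m crank '{"travel":[[0.0015,-0.009,0],[0.003,-0.018,0],[0.0045,-0.028,0],[0.006,-0.038,0],[0.0067,-0.0475,0]],"dr":[[0,0,0],[0,0,0],[0,0,0],[0,0,0],[0,0,0]]}'
python3 go.py d 8 7 44 45 0 1
python3 -m crank '{"travel":[[0,-0.003,-0.006],[0.0005,-0.005,-0.012],[0.001,-0.007,-0.017],[0.001,-0.009,-0.021],[0.001,-0.01,-0.024]],"dr":[[0,0,0],[0,0,0],[0,0,0],[0,0,0],[0,0,0]]}'
python3 go.py d 8 7 44 45 0 1
```

```text
time_s: 17.17
tcp_pos: [0.6039, 0.0523, 0.0699]
tcp_rot: [-3.14, -0.784, 0.121]
contact_force: [-0.5, 0.4, 0.5]
opening: 0.005
finger_force: 0.3
J [-0.1068  0.6789  2.2208  2.8288  0.5508 -1.4648]
travel [ 0.0012 -0.0099 -0.0259] dr [-0.0005 -0.0009 -0.    ] t 17.1667
time_s: 17.58
tcp_pos: [0.6051, 0.0434, 0.0452]
tcp_rot: [-3.14, -0.784, 0.122]
contact_force: [0.3, 1.1, 1.3]
opening: 0.004
finger_force: 0.8
J [-0.1319  0.7494  2.2274  2.8316  0.6253 -1.4984]
travel [ 0.     -0.001  -0.0012] dr [-0.0005 -0.0012 -0.0004] t 17.5833
```

```bash

python3 -m crank '{"travel":[[0,0,-0.001],[0,0,-0.002],[0,0,-0.003],[0,0,-0.003],[0,0,-0.003]],"dr":[[0,0,0],[0,0,0],[0,0,0],[0,0,0],[0,0,0]]}'
python3 -m crank '{"travel":[[0,0,-0.001],[0,0,-0.002],[0,0,-0.003],[0,0,-0.003],[0,0,-0.003]],"dr":[[0,0,0],[0,0,0],[0,0,0],[0,0,0],[0,0,0]]}'
```

```text
time_s: 18.0
tcp_pos: [0.6054, 0.0436, 0.044]
tcp_rot: [-3.141, -0.786, 0.122]
contact_force: [-6.3, -1.3, 14.9]
opening: 0.003
finger_force: 7.8
time_s: 18.42
tcp_pos: [0.6057, 0.0436, 0.0428]
tcp_rot: [-3.141, -0.79, 0.122]
contact_force: [-19.4, -4.3, 47.4]
opening: 0.008
finger_force: 23.2
```

The bar came to a dead stop with the tool at z of about 44 mm, the height expected for closed. I'll back out and check.

```bash

python3 -m crank '{"travel":[[0,0,0.006],[-0.002,0,0.014],[-0.02,-0.0025,0.022],[-0.05,-0.006,0.025],[-0.09,-0.011,0.025]],"dr":[[0,0,0],[0,0,0],[0,0,0],[0,0,0],[0,0,0]]}'
python3 -m crank '{"travel":[[-0.03,-0.004,0.01],[-0.05,-0.03,0.03],[-0.05,-0.06,0.05],[-0.05,-0.09,0.05],[-0.05,-0.09,0.05]],"dr":[[0,0,0],[0,0,0],[0,0,0],[0,0,0],[0,0,0]]}'
python3 - <<'E'
from station import *;import cv2,numpy as np
c=camera("top")["image"];a=cv2.resize(c[170:250,260:360],None,fx=4,fy=4,interpolation=cv2.INTER_CUBIC)
d=camera("scene")["image"];b=cv2.resize(d[170:250,280:380],None,fx=4,fy=4,interpolation=cv2.INTER_CUBIC)
a=np.clip(np.hstack([a,b])*1.8,0,255).astype("uint8")
f=cv2.resize(c[100:360],(640,260)); a=np.vstack([a,cv2.resize(f,(800,260))])
cv2.imwrite("pics/j6.png",a);print(a.shape,sense()["tcp_pos"])
E
```

```text
time_s: 18.83
tcp_pos: [0.5168, 0.0326, 0.0675]
tcp_rot: [3.14, -0.79, 0.126]
contact_force: [-1.8, -0.5, -4.3]
opening: 0.004
finger_force: 0.0
time_s: 19.25
tcp_pos: [0.4652, -0.0608, 0.1161]
tcp_rot: [3.139, -0.785, 0.123]
contact_force: [0.7, -0.3, 0.3]
opening: 0.006
finger_force: 0.0
(580, 800, 3) [ 0.46582764 -0.06065953  0.11613027]
```

View pics/j6.png

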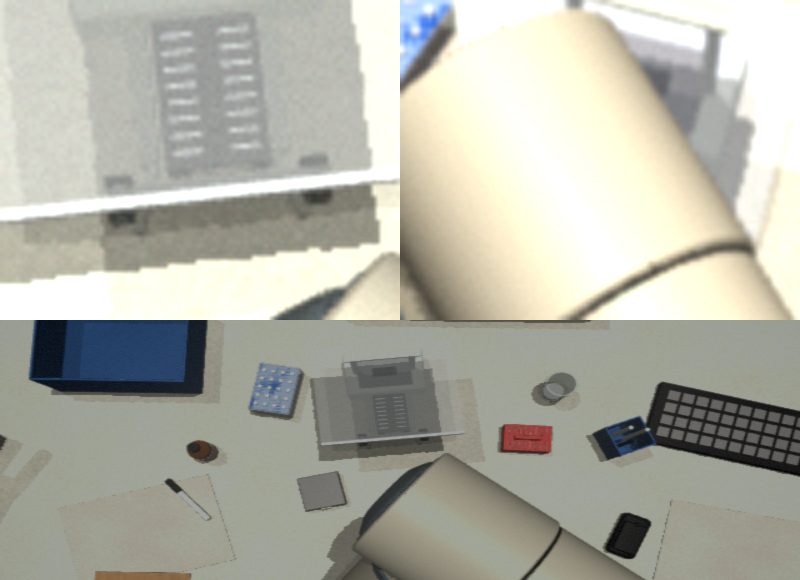

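The bar no longer stands up at the left and lies hidden behind the strip line, level with the posts at (120,205) and (315,190). The cassette is square in the bay and the other objects are where they were. The tool is clear, so I'll hand the job in.

```bash
python3 -c "
from station import *
print(finish_job())"
```

```text
the job is handed in; nothing more can be done
None
```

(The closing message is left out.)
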